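Draw and hold the piston for a vacuum leak check

ROBOT

A 6-joint arm with a two-finger parallel gripper is mounted at the origin on a cart in front of the work surface, level with it; the furniture and walls round the work are solid. World frame = base frame: x ahead of the robot, y to its left, z up, the work surface at z = 0. Lengths are in m, angles in rad, forces in N, time in s.
With the tool pointing down it reaches from about 0.4 to 0.825 m from the base axis. Payload 7 kg.
Tool frame: the origin (TCP) lies at the very end of the fingers, on their centre line; the grasp point (between the pads) lies 19 mm behind it; z points along the fingers, y is the line along which they close (so a half turn about z gives the same grasp; the last joint's range is limited). The gripper opens to 88 mm and grips with 3 to 60 N. Pads are 19 mm wide; open, the fingers measure 130 mm over their backs; the gripper's body (78 mm by 193 mm) begins 47 mm behind the grasp point.
Start: joints at [1.603, 0.359, 0.012, 0, -1.224, -0.288], TCP at [0.171, 0.653, 0.227] pointing down, gripper open.
Joint ranges: [-3.07, 3.07], [-1.43, 2.12], [-1.02, 1.25], [-3.03, 1.67], [-3.05, -0], [-3.03, 3.03]. Speed limits (rad/s): [2.39, 2.39, 3.01, 3.14, 3.14, 3.14].

INTERFACE

Orientations are given as a unit quaternion [x, y, z, w].
In Python, from station import arm, camera, recognise, trace, pinpoint gives the robot as it stands.
- The arm moves only by the tool move_arm, never from a script. Its argument "deltas" is a list of rows, each an object with "offset": the shift along the world's x, y, z in mm, a list of three; "dr": the turn, a rotation vector about the world's x, y, z in degrees, a list of three; "gripper": the closure, from 0 (fully open) to 1 (shut). In form: [{"offset": [tx, ty, tz], "dr": [wx, wy, wz], "gripper": gripper}, ...]. A call has 1 to 8 rows; each row is the pose to reach, as a shift and turn from the pose commanded when the call began; what a row does not reach only later rows make up. A row lasts 1/12 s, in which the tool goes at most 41.7 mm and 7.16 degrees, less where a joint would pass 70% of its speed; a pose out of reach is approached as far as the arm can. A call with a gripper value outside its range is refused whole. The fingers move at their own pace and stop on an object; "grip_force" is the grip in N (left out, the last holds). Time passes only in rows, so rows that repeat a pose let the fingers close. It gives the time, the measured TCP pose, the force, the opening and the grip force at its end, in the units of the state.
- arm.observe(): the state, without advancing time (a new reading comes with each control period).
- camera(name): name is "scene" or "side" or "wrist"; returns a dict with "frame" (480x640x3 uint8, blue, green, red), "camera_matrix" (3x3 intrinsics, pixels), "extrinsics" (4x4, takes a point from camera to world coordinates). Camera axes: x right, y up, looking along -z (the intrinsics and any distortion apply to the point x, -y, -z); pixel columns grow to the right and rows downward; lengths in m; the calibration is good to about 2 mm. A picture is of the moment at which its call begins. There is no depth.
- arm.job_done(): hands the job in; it is judged then, once.
Trained networks look in the newest picture that a camera, given by its name, has taken for a name from the list of things; names that differ only in an ending like _2 or _b are one class to them, and where a whole thing is asked for, a point or a joint stands for the part that bears it (a point fixed in the world has none). Each returns a list of dicts, best first, with "p" (0 to 1); they miss things now and then, are a little off and sometimes report something else, mostly with a low value. They report only what shows in the picture. A call takes as long as a camera call. They do not tell look-alikes from the thing itself.
- recognise(camera, label): "at" ([row, column] in pixels, amid what is visible of it).
- trace(camera, label): "mask" (480x640 bool, what is visible of it) and "at" ([row, column] in pixels, amid what is visible of it).
- pinpoint(camera, label): "at" ([row, column] in pixels: a listed point, or the origin of a listed thing).
The state is a dict: "clock": time; "qpos": joint angles; "qd": joint speeds; "tau": joint torques, N m; "ee_pos": TCP position; "tool_rot": TCP orientation; "ft_force": force on the tool from outside, world axes, zero at the start; "ft_torque": the same for the moment, N m; "width": finger opening in m; "grasp_force": force on a finger pad.
Only numpy, scipy, OpenCV 4.12 (cv2) and the standard library are available. Lean on these libraries where they do the work, as an engineer would, in place of code of your own. Each camera call takes 0.05 s, during which the arm holds its last target. There are 200 camera calls.

TASK

Leak-check the small sample chamber on the hand vacuum pump: first turn the blue valve handle clockwise as far as it will go, to shut the valve. Then take the piston by its orange handle and draw it gently straight up out of its snug barrel, so that it does not bind, until its whole red band has come out of the barrel's mouth while the black band below it is still hidden inside, and finish while holding it there, without letting go. Leave the beaker, the timer and the marker pen alone.

Things in the scene. Friction and masses are not known exactly. Their poses are not given: they have to be found in the camera images.
- pump: hand vacuum pump fixed to the worktop: aluminium base plate 100 x 280 x 12 mm; origin at the centre of its underside, on the worktop; z up, its y axis along the plate's length. Upright steel barrel (40 mm across below, black collar 45 mm across on its rim) at y = -85 mm, squat steel sample chamber (50 mm across, top 50 mm above the worktop) in the middle, brass valve block (48 x 48 mm, top at 57 mm) at y = +85 mm.
- barrel_mouth (a point): centre of the barrel's open mouth, 122 mm above the worktop. The bore below it is 21.5 mm wide and 100 mm deep, axis vertical.
- piston_handle (a point): centre of the piston's orange round handle, 30 mm across and 30 mm high (so its underside is 15 mm below and its top 15 mm above this point), axis upright. The piston is loose: a steel rod 20 mm across that reaches 122 mm down from the handle's underside into the bore, with 22 mm of it bare above the mouth at the start, when it stands on the bore's floor. About 0.25 kg in all; it sinks back if let go. Axis z runs up the rod.
- red_band (a point): centre of the red band on the piston's rod, on its axis, 76 mm below the handle's centre; the band is 10 mm high. At the start it is 39 mm below the mouth, hidden in the bore. A black band, also 10 mm high, begins 16 mm below the red band's lower edge. So lifting the piston 44 mm brings out all the red band, and at 60 mm the black band begins to show.
- valve_grip (a point): centre of the blue valve handle, on its upright turning axis, 87 mm above the worktop. The handle is an upright-sided bar 58 mm long, 12 mm thick and 30 mm high (15 mm above and below this point); 12 mm of clear height lies between its underside and the valve block, except for a round hub 26 mm across. Its y axis runs along the bar.
- valve (a joint): angle of the valve handle: 0 = open, bar along the pump's y axis; grows as the handle turns clockwise seen from above, to the end stop at 1.5 rad (shut). Starts between 0 and 0.6. Stiff turning (about 0.06 N m), stays where it is left.
- beaker_centre (a point): centre of a small empty clear beaker, 60 mm across and 80 mm high, loose on the worktop behind the pump
- timer_centre (a point): centre of a white bench timer, 66 x 66 x 19 mm, loose on the worktop in front of the pump
- marker_centre (a point): centre of a marker pen lying on the worktop in front of the pump, 135 mm long along its y axis, 13 mm thick, loose
Mind the look-alikes: they are no part of the job. Of the things like the part that bears piston_handle, leave any that is purple or yellow; of the rest the smaller one is meant.

How it is judged:
On the way:
1. the valve is shut (turned clockwise to its stop), the piston still down (value of joint valve above 1.4 rad and z of red_band in the frame of barrel_mouth below -0.027 m), for 0.2 s.
At the end, for the whole second after the job is handed in: The valve is within 0.1 rad of its shut stop; the red band's centre is 3 to 23 mm above the barrel's mouth (whole band out, black band in, give or take 2 mm), within 4 mm of the bore's axis, the piston upright within 0.08 rad, still (under 10 mm/s) and held in the fingers (over 1 N) (value of joint valve above 1.4 rad and z of red_band in the frame of barrel_mouth between 0.003 and 0.023 m and horizontal distance between red_band and barrel_mouth below 0.004 m and angle between piston_handle's own z axis and vertical below 0.08 rad and contact force between the fingers and piston above 1 N and linear speed of piston below 0.01 m/s); the arm keeps its last pose, push and grip.
It fails at once if while drawn out, the piston is forced against its barrel with over 50 N (bound by a crooked pull) (contact force between piston and pump above 50 N and z of red_band in the frame of barrel_mouth above -0.034 m).
It fails at once if the piston is raised more than 12 mm while the valve is not shut (value of joint valve below 1.35 rad and z of red_band in the frame of barrel_mouth above -0.027 m).
It fails at once if the piston is pulled right out of the barrel (z of red_band in the frame of barrel_mouth above 0.06 m).
It fails at once if the beaker, timer or marker is moved more than 30 mm (distance of any of beaker_centre, timer_centre, marker_centre from where it was at the start of the episode above 0.03 m).
It also fails if it takes over 54 s, if anything falls off the work surface, if the arm or the gripper's body presses on something with over 40 N, if the wrist force passes 120 N, or if a joint passes its speed limit or range.

## Working session

There is one attempt and no reset: what is moved stays moved. The work goes in short steps, Python scripts to look and compute and a tool call to move; the robot and the scene stay as the last step left them, time stands still between calls to the robot, and variables do not carry over. Pictures are saved under pics/ and viewed, at most 10 in all, crops included, and the job is handed in when it is done.

Besides the shell and the picture viewer there is one more tool, called after ">>>" by a JSON object that holds its "api" and its "payload", one argument or row to a line. move_arm: Moves the arm, as the interface text tells. Its arguments: {"type":"object","properties":{"deltas":{"type":"array"},"grip_force":{"type":"number"}},"required":["deltas"]}

```bash
mkdir -p pics
cat > h.py <<'E'
import numpy as np, cv2
from station import arm, camera, recognise, trace, pinpoint
def proj(c,P):
    E=c["extrinsics"];p=(np.array(P)-E[:3,3])@E[:3,:3];q=np.array([p[0],-p[1],-p[2]]);u=c["camera_matrix"]@q
    return u[1]/u[2],u[0]/u[2]
def ray(c,at):
    q=np.linalg.inv(c["camera_matrix"])@np.array([at[1],at[0],1.]);E=c["extrinsics"]
    d=E[:3,:3]@np.array([q[0],-q[1],-q[2]]);return E[:3,3],d/np.linalg.norm(d)
def onz(c,at,z):
    o,d=ray(c,at);return o+d*(z-o[2])/d[2]
E
python3 - <<'E'
from h import *
ims=[]
Z=dict(barrel_mouth=.122,piston_handle=.159,valve_grip=.087,pump=0,beaker_centre=.04,timer_centre=.0095,marker_centre=.0065)
for n in("scene","side"):
    c=camera(n);ims.append(c["frame"]);print(n,c["extrinsics"][:3,3].round(3), [k for k in c])
    for l in Z:
        for r in pinpoint(n,l)[:4]:
            print(l,np.round(r["at"],1),round(r["p"],2),onz(c,r["at"],Z[l]).round(4))
    cv2.imwrite(f"pics/{n}0.png",c["frame"])
E
```

```text
scene [ 0.077 -0.53   0.832] ['frame', 'camera_matrix', 'extrinsics']
barrel_mouth [279.3 337.9] 0.59 [ 0.5044 -0.0635  0.122 ]
piston_handle [316.9 406.5] 0.96 [ 0.5182 -0.2206  0.159 ]
piston_handle [307.7 303.2] 0.86 [ 0.396  -0.1006  0.159 ]
piston_handle [263.7 340.3] 0.83 [ 0.5098 -0.0617  0.159 ]
piston_handle [191.6 393.9] 0.77 [0.7339 0.0284 0.159 ]
valve_grip [230.4 314.1] 0.78 [0.575  0.0975 0.087 ]
pump [290.  324.8] 0.79 [0.5363 0.0105 0.    ]
timer_centre [325.9 277.9] 0.9 [ 0.4001 -0.0107  0.0095]
marker_centre [257.9 270.9] 0.66 [0.4968 0.1534 0.0065]
marker_centre [267.9 341.4] 0.57 [0.6015 0.0333 0.0065]
side [0.37  0.757 0.536] ['frame', 'camera_matrix', 'extrinsics']
barrel_mouth [214.2 358. ] 0.65 [ 0.5008 -0.0655  0.122 ]
piston_handle [194.8 359. ] 0.95 [ 0.5025 -0.0738  0.159 ]
piston_handle [178.4 425.2] 0.91 [ 0.3859 -0.193   0.159 ]
piston_handle [174.8 249.3] 0.91 [ 0.7391 -0.1088  0.159 ]
piston_handle [178.8 359.2] 0.64 [ 0.5165 -0.1522  0.159 ]
valve_grip [268.5 299.9] 0.7 [0.5695 0.0968 0.087 ]
pump [284. 328.] 0.82 [0.5399 0.007  0.    ]
beaker_centre [242.5 306. ] 0.74 [ 0.6062 -0.0699  0.04  ]
beaker_centre [268.8 300.8] 0.35 [0.5885 0.0282 0.04  ]
timer_centre [287.3 397.2] 0.73 [ 0.4079 -0.0044  0.0095]
marker_centre [333.4 335.6] 0.72 [0.492  0.1517 0.0065]
```

View pics/scene0.png

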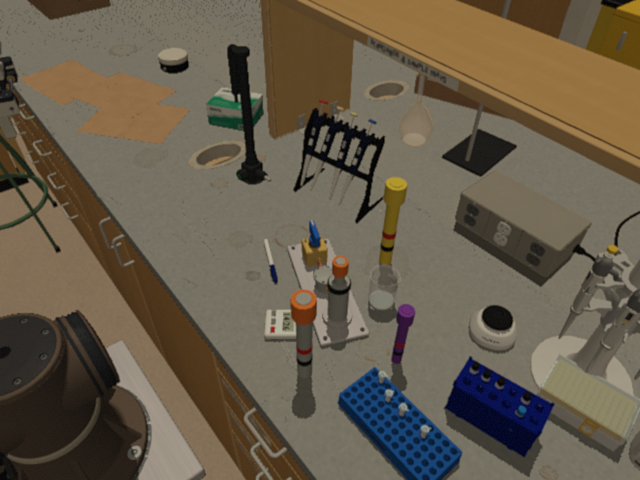

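View pics/side0.png

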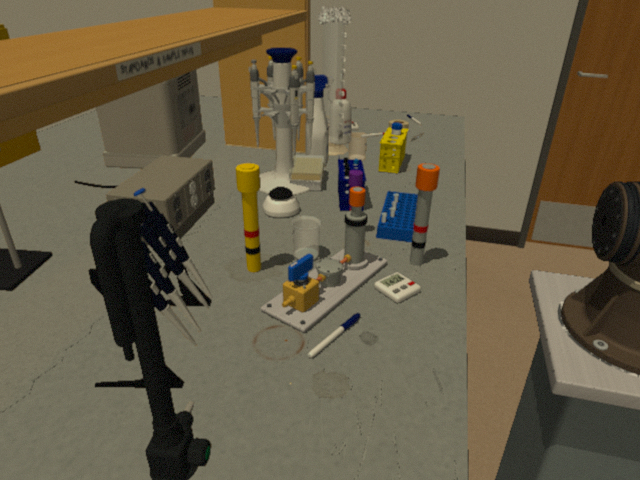

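The scene view shows the pump with its orange handle at (row 265, col 340) and blue bar at (232, 314). The bigger orange look-alike is at (300, 303), yellow at (190, 394), purple at (315, 405), and a tall black stand at (175, 250). The side view agrees: handle (196, 358), bar (268, 300), black stand near the camera.

```bash
cat >> h.py <<'E'
def tri(cs,ats):
    A=np.zeros((3,3));b=np.zeros(3)
    for c,a in zip(cs,ats):
        o,d=ray(c,a);M=np.eye(3)-np.outer(d,d);A+=M;b+=M@o
    return np.linalg.solve(A,b)
E
python3 - <<'E'
from h import *
S=camera("scene");D=camera("side")
for n,a,b in(("handle",(263.7,340.3),(194.8,359)),("valve",(230.4,314.1),(268.5,299.9)),("mouth",(279.3,337.9),(214.2,358)),("pump",(290,324.8),(284,328)),("bigorange top",(298,303),(168,427)),("yellow top",(184,396),(168,248)),("purple top",(310,405),(174,356)),("marker",(257.9,270.9),(333.4,335.6))):
    p=tri((S,D),(a,b));print(n,p.round(4),np.round(proj(S,p)-np.array(a),1))
print("stand base",onz(S,(175,250),0.01), "stand top ray z.2,.3,.4",[onz(S,(48,238),z).round(3) for z in(.2,.3,.4)],"side",[onz(D,(205,125),z).round(3) for z in(.2,.3,.4)],onz(D,(465,180),0))
for n,c in(("scene",S),("side",D)):
    r=trace(n,"valve_grip")[0];m=r["mask"];print(r["p"],m.sum());
    hsv=cv2.cvtColor(c["frame"],cv2.COLOR_BGR2HSV);ys,xs=np.nonzero(m);print(ys.min(),ys.max(),xs.min(),xs.max())
    y,x=int(ys.mean()),int(xs.mean());k=c["frame"][y-45:y+45,x-45:x+45]
    cv2.imwrite(f"/tmp/{n}.png",cv2.resize(k,(400,400),interpolation=cv2.INTER_CUBIC))
cv2.imwrite("pics/v.png",np.hstack([cv2.imread("/tmp/scene.png"),cv2.imread("/tmp/side.png")]))
print(arm.observe())
E
```

```text
handle [ 0.5034 -0.0658  0.164 ] [ 1.  -1.1]
valve [0.5717 0.0961 0.0878] [ 0.7 -0.8]
mouth [ 0.502  -0.0646  0.1232] [ 0.5 -0.6]
pump [0.5377 0.01   0.0013] [-0.5  0.7]
bigorange top [ 0.3836 -0.1175  0.2098] [-0.1  0.1]
yellow top [ 0.6969 -0.0054  0.2171] [ 0.1 -0.1]
purple top [ 0.5329 -0.2039  0.1481] [ 0.3 -0.3]
marker [0.4938 0.152  0.0078] [ 0.5 -0.8]
stand base [0.62517893 0.43565855 0.01      ] stand top ray z.2,.3,.4 [array([0.802, 0.742, 0.2  ]), array([0.687, 0.54 , 0.3  ]), array([0.572, 0.339, 0.4  ])] side [array([0.841, 0.161, 0.2  ]), array([0.701, 0.338, 0.3  ]), array([0.561, 0.516, 0.4  ])] [0.6240803  0.43356071 0.        ]
0.67 203
221 246 309 319
0.93 537
253 281 287 314
{'clock': 1.0, 'qpos': array([ 1.60308951e+00,  3.58566347e-01,  1.19000709e-02,  2.28883841e-05,
       -1.22407305e+00, -2.88099394e-01]), 'qd': array([-0.00074067, -0.00028242, -0.00136378,  0.00056693, -0.00055175,
        0.00149138]), 'tau': array([ 4.46647937e-04, -5.82397020e+01,  2.93303078e+01,  7.00273812e+00,
        1.25532682e-02, -1.28357621e-05]), 'ee_pos': array([0.17081276, 0.65302012, 0.22658718]), 'tool_rot': array([ 9.91832038e-01, -1.27550802e-01,  6.07965253e-06, -2.98502004e-05]), 'ft_force': array([ 0.33483394, -0.93903633,  0.98519789]), 'ft_torque': array([ 0.04350536,  0.01173048, -0.02144087]), 'grasp_force': 0.0, 'width': 0.08772870612386197}
```

View pics/v.png

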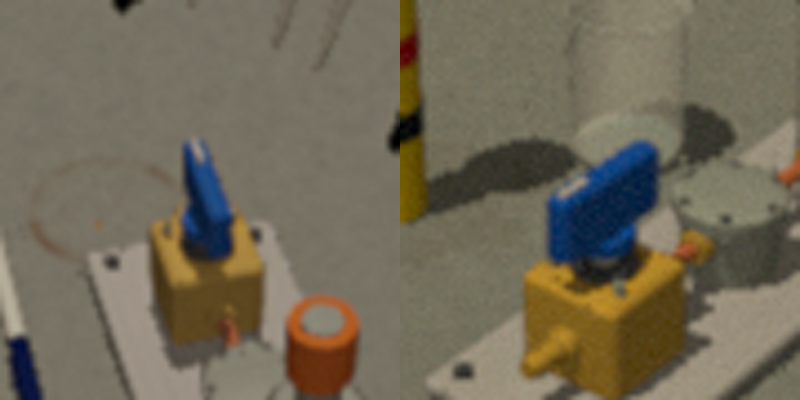

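The crops show the blue bar turned some way from the pump's long axis (clockwise). I'll fit its outline in both views.

```bash
cat >> h.py <<'E'
from scipy.optimize import minimize
def box(c,x,y,z,a,L,W,H):
    P=[];u=np.array([np.cos(a),np.sin(a),0]);v=np.array([-u[1],u[0],0])
    for i in(-1,1):
        for j in(-1,1):
            for k in(-1,1): P.append(np.array([x,y,z])+u*i*L/2+v*j*W/2+[0,0,k*H/2])
    q=np.array([proj(c,p)[::-1] for p in P],np.float32)
    m=np.zeros((480*4,640*4),np.uint8);cv2.fillConvexPoly(m,np.round(cv2.convexHull((q+.5)*4)).astype(np.int32),1)
    return m.reshape(480,4,640,4).mean((1,3))
def blue(c,at,r=22):
    h=cv2.cvtColor(c["frame"],cv2.COLOR_BGR2HSV);m=((h[...,0]>98)&(h[...,0]<125)&(h[...,1]>120)&(h[...,2]>60)).astype(float)
    w=np.zeros((480,640));y,x=map(int,at);w[max(0,y-r):y+r,max(0,x-r):x+r]=1;return m*w
E
python3 - <<'E'
from h import *
cs=[camera("scene"),camera("side")]
ms=[blue(c,a) for c,a in zip(cs,((232,314),(268,300)))];print([m.sum() for m in ms])
def cost(p): return sum(abs(box(c,p[0],p[1],.087,p[2],.058,.012,.030)-m).sum()/m.sum() for c,m in zip(cs,ms))
best=min((minimize(cost,[.5717,.094,np.radians(a)],method="Nelder-Mead",options=dict(initial_simplex=[[.5717,.094,np.radians(a)],[.5757,.094,np.radians(a)],[.5717,.090,np.radians(a)],[.5717,.094,np.radians(a+8)]])) for a in(35,45,55,65)),key=lambda r:r.fun)
print(best.x,np.degrees(best.x[2]),best.fun)
S,D=cs
print("shelf corner base",onz(S,(137,275),0),"edge",[ (z,onz(S,(160,640),z).round(2),onz(D,(15,300),z).round(2)) for z in(.3,.5)])
E
```

```text
[np.float64(134.0), np.float64(414.0)]
[0.56731543 0.0904109  1.1281517 ] 64.63833093135929 1.2456062080899848
shelf corner base [0.79120293 0.55861092 0.        ] edge [(0.3, array([ 1.02, -0.3 ,  0.3 ]), array([ 1.2 , -2.02,  0.3 ])), (0.5, array([ 0.66, -0.38,  0.5 ]), array([0.5 , 0.33, 0.5 ]))]
```

>>> {"api": "move_arm", "payload": {
  "deltas": [
    {"offset": [25, -35, 10], "dr": [0, 0, -7], "gripper": 0.0},
    {"offset": [50, -70, 20], "dr": [0, 0, -14], "gripper": 0.0},
    {"offset": [75, -105, 23], "dr": [0, 0, -21], "gripper": 0.0},
    {"offset": [100, -140, 23], "dr": [0, 0, -28], "gripper": 0.0},
    {"offset": [120, -175, 23], "dr": [0, 0, -35], "gripper": 0.0},
    {"offset": [140, -205, 23], "dr": [0, 0, -42], "gripper": 0.0},
    {"offset": [160, -235, 23], "dr": [0, 0, -49], "gripper": 0.0},
    {"offset": [180, -265, 23], "dr": [0, 0, -56], "gripper": 0.0}
  ]
}}

```text
clock: 1.77
ee_pos: [0.3515, 0.3861, 0.25]
tool_rot: [0.814, -0.581, -0.0, -0.0]
ft_force: [0.0, 0.1, -0.6]
width: 0.0879
grasp_force: 0.0
```

>>> {"api": "move_arm", "payload": {
  "deltas": [
    {"offset": [23, -34, 0], "dr": [0, 0, -5], "gripper": 0.0},
    {"offset": [46, -68, 0], "dr": [0, 0, -10], "gripper": 0.0},
    {"offset": [69, -102, 0], "dr": [0, 0, -15], "gripper": 0.0},
    {"offset": [92, -136, 0], "dr": [0, 0, -20], "gripper": 0.0},
    {"offset": [115, -170, 0], "dr": [0, 0, -25], "gripper": 0.0},
    {"offset": [138, -204, 0], "dr": [0, 0, -30], "gripper": 0.0},
    {"offset": [161, -238, 0], "dr": [0, 0, -36], "gripper": 0.0},
    {"offset": [184, -272, 0], "dr": [0, 0, -42], "gripper": 0.0}
  ]
}}

```text
clock: 2.43
ee_pos: [0.5357, 0.1141, 0.25]
tool_rot: [-0.552, 0.834, -0.0, 0.001]
ft_force: [1.5, 1.0, -0.4]
width: 0.0879
grasp_force: 0.0
```

Run:
```python
from h import *
c=camera("wrist");print(c["extrinsics"].round(3));cv2.imwrite("pics/w1.png",c["frame"]);print(arm.observe()["ee_pos"])
Z=dict(barrel_mouth=.122,piston_handle=.159,valve_grip=.087,pump=0)
for l in Z:
    for r in pinpoint("wrist",l)[:3]: print(l,np.round(r["at"],1),round(r["p"],2),onz(c,r["at"],Z[l]).round(4))
r=trace("wrist","valve_grip")
for t in r[:2]:
    m=t["mask"];print(t["p"],m.sum(),t["at"])
```

```text
[[-0.921 -0.374 -0.11   0.506]
 [ 0.389 -0.884 -0.259  0.045]
 [-0.    -0.281  0.96   0.408]
 [ 0.     0.     0.     1.   ]]
[0.53835634 0.10928494 0.24958866]
valve_grip [213.7 276.7] 0.68 [0.5704 0.0911 0.087 ]
pump [120.6 282.7] 0.58 [0.5384 0.0127 0.    ]
```

View pics/w1.png

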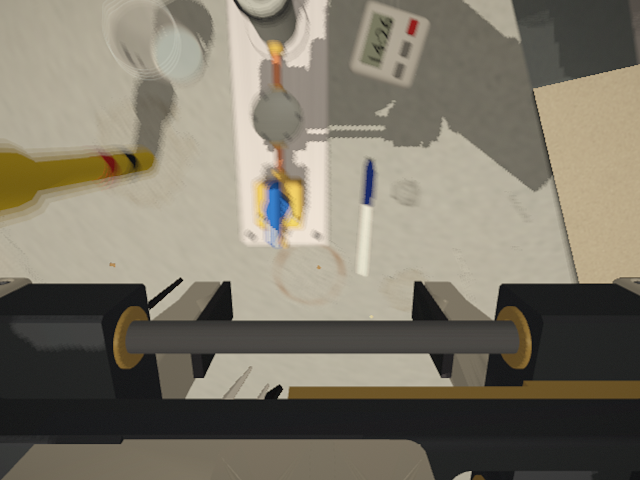

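The wrist view (motion-blurred) shows the blue bar at (210, 277) on the brass block, nearly along the image's vertical, with the timer, marker and beaker clear. I'll fit it again now that the arm is still.

Run:
```python
from h import *
for i in range(3): c=camera("wrist")
for r in pinpoint("wrist","valve_grip")[:2]: print(np.round(r["at"],1),round(r["p"],2),onz(c,r["at"],.087).round(4))
for r in pinpoint("wrist","pump")[:2]: print("pump",np.round(r["at"],1),round(r["p"],2),onz(c,r["at"],0).round(4))
t=trace("wrist","valve_grip");print([(q["p"],q["mask"].sum(),q["at"]) for q in t])
m=blue(c,(212,277),42);print(m.sum())
def fit(m):
    def cost(p): return abs(box(c,p[0],p[1],.087,p[2],.058,.012,.030)-m).sum()/m.sum()
    f=[.57,.091]
    b=min((minimize(cost,f+[np.radians(a)],method="Nelder-Mead",options=dict(initial_simplex=[f+[np.radians(a)],[.575,.091,np.radians(a)],[.57,.096,np.radians(a)],f+[np.radians(a+8)]])) for a in(35,45,55,65)),key=lambda r:r.fun)
    print(b.x.round(4),np.degrees(b.x[2]),b.fun)
fit(m)
if t: fit(t[0]["mask"].astype(float))
s=arm.observe();print(s["ee_pos"],s["tool_rot"])
k=np.hstack([c["frame"][160:260,230:330],cv2.cvtColor((m[160:260,230:330]*255).astype(np.uint8),cv2.COLOR_GRAY2BGR)])
cv2.imwrite("pics/w2.png",cv2.resize(k,(800,400),interpolation=cv2.INTER_CUBIC))
# plate yaw: bright plate long edges
```

```text
pump [119.  282.3] 0.92 [0.5374 0.014  0.    ]
[(0.6, np.int64(1201), [207.7, 274.3])]
1022.0
[0.5696 0.0936 1.1558] 66.22448922414904 0.37744618395303325
[0.57   0.0925 1.1533] 66.08014178423412 0.22038925895087427
[0.53448323 0.1169136  0.24973757] [-5.55204482e-01  8.31713868e-01  7.67642570e-07  1.57061702e-04]
```

View pics/w2.png

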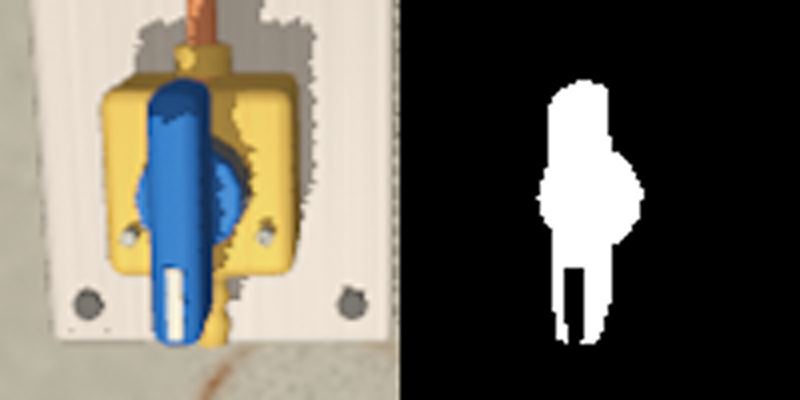

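The still crop shows the bar parallel to the block's edges, so it starts at roughly 0, centred near (0.5705, 0.092). The fingers already lie across it, so I'll move over and down.

>>> {"api": "move_arm", "payload": {
  "deltas": [
    {"offset": [18, -12, 0], "dr": [0, 0, -1], "gripper": 0.3},
    {"offset": [36, -24, 0], "dr": [0, 0, -1], "gripper": 0.3},
    {"offset": [36, -24, -35], "dr": [0, 0, -1], "gripper": 0.3},
    {"offset": [36, -24, -70], "dr": [0, 0, -1], "gripper": 0.3},
    {"offset": [36, -24, -105], "dr": [0, 0, -1], "gripper": 0.3},
    {"offset": [36, -24, -135], "dr": [0, 0, -1], "gripper": 0.3},
    {"offset": [36, -24, -158], "dr": [0, 0, -1], "gripper": 0.3},
    {"offset": [36, -24, -171], "dr": [0, 0, -1], "gripper": 0.3}
  ],
  "grip_force": 25
}}

```text
clock: 3.7
ee_pos: [0.5691, 0.0919, 0.0755]
tool_rot: [-0.547, 0.837, 0.0, -0.002]
ft_force: [-0.4, -0.1, 0.2]
width: 0.0615
grasp_force: 0.0
```

>>> {"api": "move_arm", "payload": {
  "deltas": [
    {"offset": [0, 0, 0], "dr": [0, 0, 0], "gripper": 0.6},
    {"offset": [0, 0, 0], "dr": [0, 0, 0], "gripper": 0.8},
    {"offset": [0, 0, 0], "dr": [0, 0, 0], "gripper": 1.0},
    {"offset": [0, 0, 0], "dr": [0, 0, 0], "gripper": 1.0},
    {"offset": [0, 0, 0], "dr": [0, 0, 0], "gripper": 1.0},
    {"offset": [0, 0, 0], "dr": [0, 0, 0], "gripper": 1.0}
  ],
  "grip_force": 25
}}

```text
clock: 4.2
ee_pos: [0.5713, 0.0923, 0.0796]
tool_rot: [-0.547, 0.837, -0.0, 0.001]
ft_force: [0.2, 0.4, -0.2]
width: 0.0272
grasp_force: 0.0
```

>>> {"api": "move_arm", "payload": {
  "deltas": [
    {"offset": [0, 0, 0], "dr": [0, 0, 0], "gripper": 1.0},
    {"offset": [0, 0, 0], "dr": [0, 0, 0], "gripper": 1.0},
    {"offset": [0, 0, 0], "dr": [0, 0, 0], "gripper": 1.0},
    {"offset": [0, 0, 0], "dr": [0, 0, 0], "gripper": 1.0},
    {"offset": [0, 0, 0], "dr": [0, 0, 0], "gripper": 1.0}
  ]
}}

```text
clock: 4.62
ee_pos: [0.5708, 0.0921, 0.0789]
tool_rot: [-0.547, 0.837, -0.0, 0.0]
ft_force: [-2.5, 1.3, 5.6]
width: 0.0119
grasp_force: 25.0
```

>>> {"api": "move_arm", "payload": {
  "deltas": [
    {"offset": [0, 0, 0], "dr": [0, 0, -5], "gripper": 1.0},
    {"offset": [0, 0, 0], "dr": [0, 0, -10], "gripper": 1.0},
    {"offset": [0, 0, 0], "dr": [0, 0, -15], "gripper": 1.0},
    {"offset": [0, 0, 0], "dr": [0, 0, -20], "gripper": 1.0},
    {"offset": [0, 0, 0], "dr": [0, 0, -25], "gripper": 1.0},
    {"offset": [0, 0, 0], "dr": [0, 0, -30], "gripper": 1.0},
    {"offset": [0, 0, 0], "dr": [0, 0, -35], "gripper": 1.0},
    {"offset": [0, 0, 0], "dr": [0, 0, -40], "gripper": 1.0}
  ]
}}

```text
clock: 5.28
ee_pos: [0.5708, 0.0921, 0.0789]
tool_rot: [-0.226, 0.974, 0.0, 0.0]
ft_force: [-1.6, 1.3, 5.6]
width: 0.0119
grasp_force: 25.0
```

>>> {"api": "move_arm", "payload": {
  "deltas": [
    {"offset": [0, 0, 0], "dr": [0, 0, -5], "gripper": 1.0},
    {"offset": [0, 0, 0], "dr": [0, 0, -10], "gripper": 1.0},
    {"offset": [0, 0, 0], "dr": [0, 0, -15], "gripper": 1.0},
    {"offset": [0, 0, 0], "dr": [0, 0, -20], "gripper": 1.0},
    {"offset": [0, 0, 0], "dr": [0, 0, -25], "gripper": 1.0},
    {"offset": [0, 0, 0], "dr": [0, 0, -30], "gripper": 1.0},
    {"offset": [0, 0, 0], "dr": [0, 0, -34], "gripper": 1.0},
    {"offset": [0, 0, 0], "dr": [0, 0, -38], "gripper": 1.0}
  ]
}}

```text
clock: 5.95
ee_pos: [0.5708, 0.0921, 0.0789]
tool_rot: [0.103, 0.995, 0.0, 0.0]
ft_force: [-3.7, 0.7, 4.9]
width: 0.0117
grasp_force: 25.0
```

Run:
```python
from h import *
s=arm.observe();print(s["ft_force"],s["ft_torque"],s["qpos"],s["tool_rot"],s["width"],s["ee_pos"])
```

```text
[-3.72229001  0.68678422  4.93607395] [0.40515125 0.78287203 0.03104172] [ 4.98118671e-01  3.38875129e-01 -3.91357429e-01  6.09565897e-05
 -8.40365947e-01 -2.27571056e+00] [1.03193418e-01 9.94661303e-01 3.72532332e-05 9.43983312e-05] 0.011680311583691195 [0.57082361 0.09209891 0.07891315]
```

>>> {"api": "move_arm", "payload": {
  "deltas": [
    {"offset": [0, 0, 0], "dr": [0, 0, -3], "gripper": 1.0},
    {"offset": [0, 0, 0], "dr": [0, 0, -6], "gripper": 1.0},
    {"offset": [0, 0, 0], "dr": [0, 0, -8], "gripper": 1.0},
    {"offset": [0, 0, 0], "dr": [0, 0, -9], "gripper": 1.0},
    {"offset": [0, 0, 0], "dr": [0, 0, -10], "gripper": 1.0},
    {"offset": [0, 0, 0], "dr": [0, 0, -11], "gripper": 1.0}
  ]
}}

```text
clock: 6.45
ee_pos: [0.5709, 0.0921, 0.0789]
tool_rot: [0.196, 0.981, -0.0, 0.0]
ft_force: [-1.8, 0.8, 4.4]
width: 0.0126
grasp_force: 26.4
```

Run:
```python
from h import *
s=arm.observe();print(s["ft_force"],s["ft_torque"],s["qpos"][5],s["tool_rot"],s["width"],s["ee_pos"])
```

```text
[-1.79905021  0.80137787  4.39487931] [0.31019209 0.69815924 0.70721024] -2.46433687698352 [ 1.96214902e-01  9.80560898e-01 -1.06475843e-04  1.62781217e-04] 0.01259363043758052 [0.57088306 0.09205026 0.07890885]
```

Torque about z jumped to 0.7 N m, so the valve is on its stop. I'll open the fingers and lift.

>>> {"api": "move_arm", "payload": {
  "deltas": [
    {"offset": [0, 0, 0], "dr": [0, 0, 0], "gripper": 0.5},
    {"offset": [0, 0, 0], "dr": [0, 0, 0], "gripper": 0.5},
    {"offset": [0, 0, 0], "dr": [0, 0, 0], "gripper": 0.5},
    {"offset": [0, 0, 0], "dr": [0, 0, 0], "gripper": 0.5},
    {"offset": [0, 0, 20], "dr": [0, 0, 0], "gripper": 0.5},
    {"offset": [0, 0, 60], "dr": [0, 0, 0], "gripper": 0.5},
    {"offset": [0, 0, 100], "dr": [0, 0, 0], "gripper": 0.5},
    {"offset": [0, 0, 140], "dr": [0, 0, 0], "gripper": 0.5}
  ]
}}

```text
clock: 7.12
ee_pos: [0.5703, 0.0917, 0.2198]
tool_rot: [0.196, 0.981, -0.0, -0.001]
ft_force: [1.1, 0.4, -0.9]
width: 0.0435
grasp_force: 0.0
```

>>> {"api": "move_arm", "payload": {
  "deltas": [
    {"offset": [0, -5, 30], "dr": [0, 0, 7], "gripper": 0.3},
    {"offset": [0, -10, 60], "dr": [0, 0, 14], "gripper": 0.3},
    {"offset": [0, -20, 60], "dr": [0, 0, 21], "gripper": 0.3},
    {"offset": [0, -30, 60], "dr": [0, 0, 28], "gripper": 0.3},
    {"offset": [-10, -40, 60], "dr": [0, 0, 35], "gripper": 0.3},
    {"offset": [-20, -50, 60], "dr": [0, 0, 42], "gripper": 0.3},
    {"offset": [-20, -60, 60], "dr": [0, 0, 45], "gripper": 0.3},
    {"offset": [-20, -60, 60], "dr": [0, 0, 45], "gripper": 0.3}
  ]
}}

```text
clock: 7.78
ee_pos: [0.5503, 0.0308, 0.2787]
tool_rot: [-0.195, 0.981, 0.0, 0.0]
ft_force: [-0.4, 0.5, -0.3]
width: 0.0614
grasp_force: 0.0
```

>>> {"api": "move_arm", "payload": {
  "deltas": [
    {"offset": [0, 0, 0], "dr": [0, 0, 0], "gripper": 0.3},
    {"offset": [0, 0, 0], "dr": [0, 0, 0], "gripper": 0.3},
    {"offset": [0, 0, 0], "dr": [0, 0, 0], "gripper": 0.3}
  ]
}}

```text
clock: 8.03
ee_pos: [0.551, 0.0324, 0.2783]
tool_rot: [-0.193, 0.981, 0.0, -0.0]
ft_force: [-1.3, -0.4, 0.8]
width: 0.0612
grasp_force: 0.0
```

Run:
```python
from h import *
c=camera("wrist");cv2.imwrite("pics/w3.png",c["frame"]);s=arm.observe();print(s["ee_pos"],s["tool_rot"])
Z=dict(barrel_mouth=.122,piston_handle=.159,valve_grip=.087,pump=0)
for l in Z:
    for r in pinpoint("wrist",l)[:3]: print(l,np.round(r["at"],1),round(r["p"],2),onz(c,r["at"],Z[l]).round(4))
print("pred",proj(c,(.503,-.065,.159)))
t=trace("wrist","valve_grip")
if t:
    m=t[0]["mask"].astype(float)
    f=[.5708,.0921]
    def cost(p): return abs(box(c,p[0],p[1],.087,p[2],.058,.012,.030)-m).sum()/m.sum()
    b=min((minimize(cost,f+[np.radians(a)],method="Nelder-Mead",options=dict(initial_simplex=[f+[np.radians(a)],[.575,.091,np.radians(a)],[.57,.096,np.radians(a)],f+[np.radians(a+8)]])) for a in(-30,-20,-10)),key=lambda r:r.fun)
    print(b.x,np.degrees(b.x[2]),b.fun)
for t in trace("wrist","piston_handle")[:3]: 
    ys,xs=np.nonzero(t["mask"]);print(t["p"],t["mask"].sum(),ys.min(),ys.max(),xs.min(),xs.max())
```

```text
[0.5509612  0.032445   0.27834764] [-1.93445017e-01  9.81111108e-01  2.64753704e-05 -1.36081902e-04]
barrel_mouth [131.2 234.5] 0.59 [ 0.504  -0.0659  0.122 ]
piston_handle [95.4 50.5] 0.74 [ 0.5283 -0.1889  0.159 ]
piston_handle [132.  222.8] 0.61 [ 0.5051 -0.0656  0.159 ]
piston_handle [ 70.9 338.8] 0.32 [ 0.434  -0.0019  0.159 ]
valve_grip [253.3 367.8] 0.84 [0.5691 0.0917 0.087 ]
pump [180.2 313.6] 0.9 [0.5309 0.0139 0.    ]
pred (np.float64(129.56384402192674), np.float64(224.4009819340891))
[ 0.56913073  0.0906033  -0.30745709] -17.615993763498246 0.186219946571683
0.98 3622 75 118 15 144
0.63 253 284 396 224 264
0.59 1643 112 153 199 247
```

View pics/w3.png

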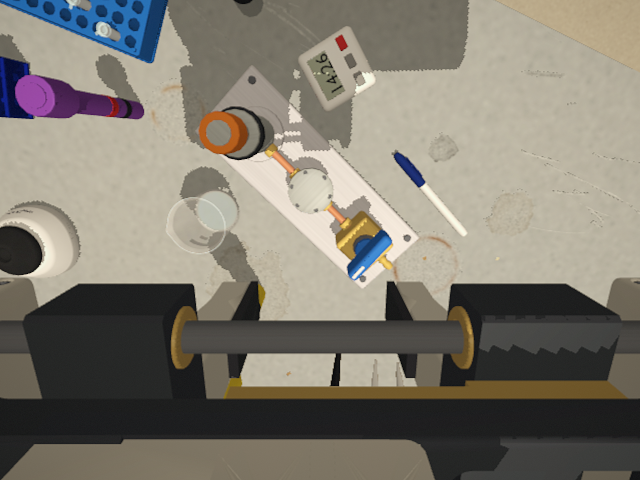

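The wrist view shows the orange handle at (132, 223) above the black collar and the valve bar now across the pump at (255, 368), i.e. shut. The piston sits at about (0.504, -0.0655). I'll go over it and down.

>>> {"api": "move_arm", "payload": {
  "deltas": [
    {"offset": [-12, -25, -10], "dr": [0, 0, 0], "gripper": 0.3},
    {"offset": [-24, -50, -20], "dr": [0, 0, 0], "gripper": 0.3},
    {"offset": [-36, -75, -30], "dr": [0, 0, 0], "gripper": 0.3},
    {"offset": [-47, -97.5, -40], "dr": [0, 0, 0], "gripper": 0.3},
    {"offset": [-47, -97.5, -55], "dr": [0, 0, 0], "gripper": 0.3},
    {"offset": [-47, -97.5, -80], "dr": [0, 0, 0], "gripper": 0.3},
    {"offset": [-47, -97.5, -110], "dr": [0, 0, 0], "gripper": 0.3},
    {"offset": [-47, -97.5, -136], "dr": [0, 0, 0], "gripper": 0.3}
  ]
}}

```text
clock: 9.05
ee_pos: [0.5037, -0.0657, 0.1416]
tool_rot: [-0.193, 0.981, 0.0, 0.001]
ft_force: [-0.2, 0.1, -0.2]
width: 0.0616
grasp_force: 0.0
```

>>> {"api": "move_arm", "payload": {
  "deltas": [
    {"offset": [0, 0, 0], "dr": [0, 0, 0], "gripper": 0.6},
    {"offset": [0, 0, 0], "dr": [0, 0, 0], "gripper": 0.62},
    {"offset": [0, 0, 0], "dr": [0, 0, 0], "gripper": 0.62},
    {"offset": [0, 0, 0], "dr": [0, 0, 0], "gripper": 0.62}
  ],
  "grip_force": 5
}}

```text
clock: 9.38
ee_pos: [0.5052, -0.0653, 0.1445]
tool_rot: [-0.194, 0.981, -0.0, 0.001]
ft_force: [-0.1, 0.2, 0.0]
width: 0.0403
grasp_force: 0.0
```

Run:
```python
from h import *
c=camera("wrist");s=arm.observe();print(s["ee_pos"],s["ft_force"],s["ft_torque"],s["width"])
cs=[camera("scene"),camera("side")]
cv2.imwrite("pics/g.png",np.hstack([cv2.resize(k,(400,400),interpolation=cv2.INTER_CUBIC) for k in (cs[0]["frame"][220:320,290:390],cs[1]["frame"][150:250,310:410])]))
```

```text
[ 0.50500286 -0.06524413  0.14433721] [ 0.39899056  0.92833428 -0.34117253] [ 0.11825818 -0.18336266 -0.01594646] 0.03657446461288526
```

View pics/g.png

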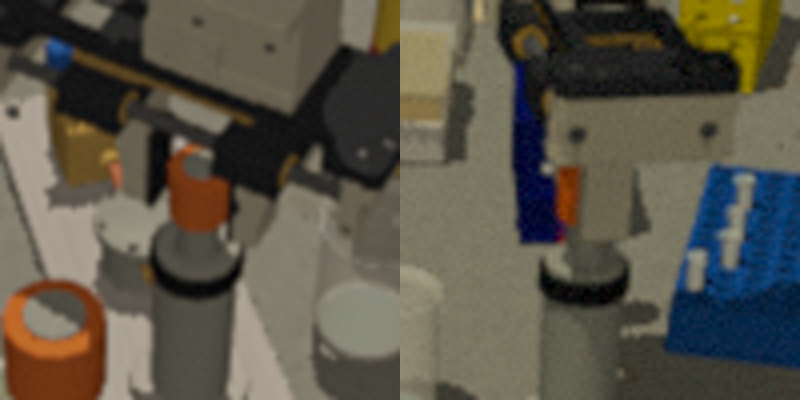

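Both views show the fingers straddling the orange handle at mid height. I'll close gently and read the side load.

>>> {"api": "move_arm", "payload": {
  "deltas": [
    {"offset": [0, 0, 0], "dr": [0, 0, 0], "gripper": 0.8},
    {"offset": [0, 0, 0], "dr": [0, 0, 0], "gripper": 0.9},
    {"offset": [0, 0, 0], "dr": [0, 0, 0], "gripper": 0.9},
    {"offset": [0, 0, 0], "dr": [0, 0, 0], "gripper": 0.9},
    {"offset": [0, 0, 0], "dr": [0, 0, 0], "gripper": 0.9},
    {"offset": [0, 0, 0], "dr": [0, 0, 0], "gripper": 0.9}
  ],
  "grip_force": 8
}}

```text
clock: 10.03
ee_pos: [0.5046, -0.0655, 0.1434]
tool_rot: [-0.194, 0.981, -0.0, 0.001]
ft_force: [-0.2, -0.5, 5.9]
width: 0.0296
grasp_force: 8.0
```

Run:
```python
from h import *
s=arm.observe();f=s["ft_force"];print(s["ee_pos"],f,s["ft_torque"],s["width"],s["grasp_force"])
a=np.radians(-67.7);print("close",f[0]*np.cos(a)+f[1]*np.sin(a),"perp",-f[0]*np.sin(a)+f[1]*np.cos(a))
```

```text
[ 0.50455017 -0.06547808  0.14337777] [-0.24301596 -0.52180427  5.89403749] [ 0.11864241 -0.03793097 -0.0416302 ] 0.029589550785340347 8.000278810795862
close 0.3905644752211047 perp -0.42284257259290114
```

Side load is under 0.6 N. Firm up the grip and lift slowly.

>>> {"api": "move_arm", "payload": {
  "deltas": [
    {"offset": [0, 0, 0], "dr": [0, 0, 0], "gripper": 0.9},
    {"offset": [0, 0, 0], "dr": [0, 0, 0], "gripper": 0.9},
    {"offset": [0, 0, 1], "dr": [0, 0, 0], "gripper": 0.9},
    {"offset": [0, 0, 2], "dr": [0, 0, 0], "gripper": 0.9},
    {"offset": [0, 0, 3], "dr": [0, 0, 0], "gripper": 0.9},
    {"offset": [0, 0, 4], "dr": [0, 0, 0], "gripper": 0.9},
    {"offset": [0, 0, 4], "dr": [0, 0, 0], "gripper": 0.9},
    {"offset": [0, 0, 4], "dr": [0, 0, 0], "gripper": 0.9}
  ],
  "grip_force": 18
}}

```text
clock: 10.7
ee_pos: [0.5037, -0.0655, 0.1464]
tool_rot: [-0.194, 0.981, -0.0, -0.0]
ft_force: [3.7, -1.4, -6.5]
width: 0.0292
grasp_force: 18.0
```

Run:
```python
from h import *
s=arm.observe();f=s["ft_force"];print(s["ee_pos"],f,s["ft_torque"],s["width"],s["grasp_force"])
```

```text
[ 0.5037489  -0.06552918  0.14636921] [ 3.67196932 -1.35015473 -6.54918454] [-0.52541426 -1.4117819   0.00910582] 0.029226767209334717 17.99946060462389
```

>>> {"api": "move_arm", "payload": {
  "deltas": [
    {"offset": [0.7, 0, 1], "dr": [0, 0, 0], "gripper": 0.9},
    {"offset": [0.7, 0, 2], "dr": [0, 0, 0], "gripper": 0.9},
    {"offset": [0.7, 0, 4], "dr": [0, 0, 0], "gripper": 0.9},
    {"offset": [0.7, 0, 6], "dr": [0, 0, 0], "gripper": 0.9},
    {"offset": [0.7, 0, 8], "dr": [0, 0, 0], "gripper": 0.9},
    {"offset": [0.7, 0, 10], "dr": [0, 0, 0], "gripper": 0.9},
    {"offset": [0.7, 0, 10], "dr": [0, 0, 0], "gripper": 0.9},
    {"offset": [0.7, 0, 10], "dr": [0, 0, 0], "gripper": 0.9}
  ]
}}

```text
clock: 11.37
ee_pos: [0.5044, -0.0655, 0.1567]
tool_rot: [-0.194, 0.981, 0.0, 0.0]
ft_force: [0.3, -0.1, -2.7]
width: 0.0297
grasp_force: 18.0
```

Run:
```python
from h import *
s=arm.observe();f=s["ft_force"];print(s["ee_pos"],f,s["ft_torque"],s["width"],s["grasp_force"])
```

```text
[ 0.50438538 -0.06546269  0.15672944] [ 0.30169548 -0.07446346 -2.67244917] [ 0.09882944 -0.12301317 -0.01879397] 0.029703711662348253 17.99965750426054
```

Only the piston's weight remains (2.7 N). I'll carry on up.

>>> {"api": "move_arm", "payload": {
  "deltas": [
    {"offset": [0, 0, 2], "dr": [0, 0, 0], "gripper": 0.9},
    {"offset": [0, 0, 4], "dr": [0, 0, 0], "gripper": 0.9},
    {"offset": [0, 0, 6], "dr": [0, 0, 0], "gripper": 0.9},
    {"offset": [0, 0, 9], "dr": [0, 0, 0], "gripper": 0.9},
    {"offset": [0, 0, 12], "dr": [0, 0, 0], "gripper": 0.9},
    {"offset": [0, 0, 15], "dr": [0, 0, 0], "gripper": 0.9},
    {"offset": [0, 0, 18], "dr": [0, 0, 0], "gripper": 0.9},
    {"offset": [0, 0, 20], "dr": [0, 0, 0], "gripper": 0.9}
  ]
}}

```text
clock: 12.03
ee_pos: [0.5046, -0.0655, 0.1771]
tool_rot: [-0.194, 0.981, -0.0, 0.0]
ft_force: [0.2, 0.5, -2.0]
width: 0.0295
grasp_force: 18.0
```

>>> {"api": "move_arm", "payload": {
  "deltas": [
    {"offset": [0, 0, 2], "dr": [0, 0, 0], "gripper": 0.9},
    {"offset": [0, 0, 5], "dr": [0, 0, 0], "gripper": 0.9},
    {"offset": [0, 0, 8], "dr": [0, 0, 0], "gripper": 0.9},
    {"offset": [0, 0, 11], "dr": [0, 0, 0], "gripper": 0.9},
    {"offset": [0, 0, 14], "dr": [0, 0, 0], "gripper": 0.9},
    {"offset": [0, 0, 17], "dr": [0, 0, 0], "gripper": 0.9},
    {"offset": [0, 0, 19], "dr": [0, 0, 0], "gripper": 0.9},
    {"offset": [0, 0, 19], "dr": [0, 0, 0], "gripper": 0.9}
  ]
}}

```text
clock: 12.7
ee_pos: [0.5047, -0.0655, 0.1961]
tool_rot: [-0.194, 0.981, -0.0, 0.0]
ft_force: [-0.1, -0.1, -2.5]
width: 0.0298
grasp_force: 18.0
```

>>> {"api": "move_arm", "payload": {
  "deltas": [
    {"offset": [0, 0, 0], "dr": [0, 0, 0], "gripper": 0.9},
    {"offset": [0, 0, 0], "dr": [0, 0, 0], "gripper": 0.9},
    {"offset": [0, 0, 0], "dr": [0, 0, 0], "gripper": 0.9},
    {"offset": [0, 0, 0], "dr": [0, 0, 0], "gripper": 0.9}
  ]
}}

```text
clock: 13.03
ee_pos: [0.5044, -0.0655, 0.1954]
tool_rot: [-0.194, 0.981, 0.0, -0.0]
ft_force: [0.2, -0.3, -2.6]
width: 0.0295
grasp_force: 18.0
```

Run:
```python
from h import *
cs=[camera("scene"),camera("side")]
s=arm.observe();print(s["ee_pos"],s["ft_force"],s["ft_torque"],s["width"],s["grasp_force"])
cv2.imwrite("pics/g2.png",np.hstack([cv2.resize(k,(400,400),interpolation=cv2.INTER_CUBIC) for k in (cs[0]["frame"][220:320,290:390],cs[1]["frame"][150:250,310:410])]))
for n in("scene","side"):
  for r in pinpoint(n,"red_band")[:4]: print(n,r)
print([proj(c,(.504,-.0655,.135)) for c in cs])
```

```text
[ 0.50444003 -0.06551359  0.19544573] [-0.31963522  0.10845856 -3.57656025] [ 0.05140622 -0.18207059  0.00566063] 0.02919490914854278 17.999694775789976
scene {'at': [347.7, 301.9], 'p': 0.88}
scene {'at': [276.3, 338.7], 'p': 0.82}
scene {'at': [233.0, 384.1], 'p': 0.79}
scene {'at': [344.4, 402.7], 'p': 0.58}
side {'at': [208.1, 357.2], 'p': 0.77}
side {'at': [238.7, 306.0], 'p': 0.72}
side {'at': [233.8, 252.4], 'p': 0.65}
side {'at': [227.0, 418.5], 'p': 0.64}
[(np.float64(275.31751201964676), np.float64(338.69257612927834)), (np.float64(207.90220918523164), np.float64(356.73604016816125))]
```

View pics/g2.png

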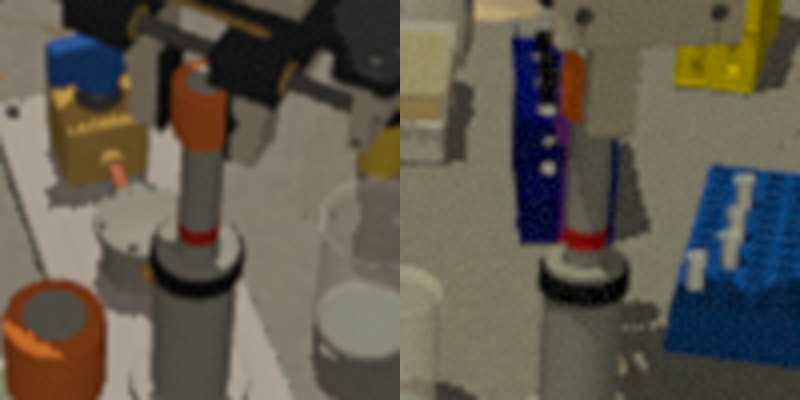

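The red band (scene (276, 339), side (208, 357)) is wholly above the mouth with bare rod below it and no black band showing. It matches the prediction for 13 mm above the mouth.

```bash
python3 -c "
from station import arm
print(arm.job_done())"
```

```text
the job is handed in; nothing more can be done
None
```

I shut the valve to its stop, then drew the piston up about 52 mm and handed the job in with it still gripped: red band out, black band hidden; `job_done` gave no verdict.

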